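# Lock the yo-yo half in the jig and hold the seat tool home

### The job

First turn the jig's turnbutton clockwise until it points across the rim at the middle of the yo-yo half. Then pick up the brass bearing seat tool, keep it upright, rotate it until its four splines match the cross-shaped recess in the yo-yo's hub, slide it in and press it down against the spring until its round shoulder is fully home on the hub. Finish still gripping the tool and pressing it home, with the turnbutton still closed; leave the loupe, the whole yo-yo and the two clear pods where they are.

Things in the scene. Friction and masses are not known exactly. Their poses are not given: they have to be found in the camera images.
- recess_mouth (a point): Centre of the cross-shaped recess in the yo-yo half, on its flat hub face, 44 mm above the table, z up. The recess has four arms along this point's +-x and +-y, formed by two crossing slots, each 12 mm wide and 32 mm from end to end, with plumb walls.
- yoyo_half: Teal yo-yo half, 60 mm across, cup up, fixed in the jig (it cannot turn or lift). Origin at the centre of its underside, 20 mm above the table; x, y along the arms of the recess. The cup's rim round the hub has inner radius 23 mm, outer radius 30 mm, and stands 4 mm above the hub face.
- jig: Fixed aluminium slab under the yo-yo half, 90 mm along its x, 20 mm high, from -45 to +85 mm along its y. Origin on the table under the recess centre. The turnbutton's post stands at y = +52 mm; the open turnbutton points along +x.
- plunger (a joint): Spring plunger inside the recess, a steel cross whose top lies 9 mm below the hub face when up (0). Grows as it is pushed down, in m; about 5 N to start it, 9.5 N at 9 mm, where the tool's shoulder meets the hub face. It springs back when let go and lifts the tool's weight.
- turnbutton (a joint): Steel turnbutton on a post of the jig beside the yo-yo half, rad. 0 = open (along the rim), grows as it turns clockwise seen from above; 1.57 = closed, pointing at the centre of the recess; stop at 1.6. Light friction, stays where left.
- turnbutton_top (a point): On the turnbutton's vertical pivot axis, at the top of its upright grip fin, 77 mm above the table. x points along the bar from pivot to tip, z up; turns with it. Fin: 26 mm long along x (centred on the pivot), 10 mm thick, rising 22 mm above a flat bar 5 mm thick and 10 mm wide, from -10 to +30 mm along x. The bar's underside is 2 mm above the cup's rim.
- seat_tool: Brass bearing seat tool, 90 mm tall, about 0.25 kg, standing upright and loose on its nose on the table. Origin at the centre of the nose's underside, z up along the tool. From below: splined nose to 18 mm; round shoulder 36 mm across, 18 to 24 mm; round shank 16 mm across, to 50 mm; square grip 22 x 22 mm with flats facing +-x and +-y, 50 to 90 mm. All quarter turns are alike.
- tool_shoulder (a point): On the tool's axis at the underside of its round shoulder, 18 mm above the nose's underside; axes as the tool's. The nose below has four splines along +-x and +-y, 28 mm from end to end and 8 mm wide (lowest 4 mm: 24 mm and 6 mm). Home when this point is level with the hub face and centred on the recess.
- loupe: Bystander: glass loupe standing on the table, 38 mm across, 31 mm tall; origin at its underside.
- yoyo: Bystander: whole teal yo-yo lying flat on the table, 56 mm across, 41 mm tall; origin at its underside.
- pod0: Bystander: clear round storage pod, 64 mm across, 34 mm tall; origin at its underside.
- pod1: Bystander: the other clear round storage pod, same size; origin at its underside.
Things that resemble listed ones, but are neither listed nor needed, are in the scene too. Of the things like the seat_tool, leave any that is blue or green; of the rest the larger one is meant.

How it is judged:
By the outcome, as a careful person would: the job done as asked, in the order asked, and still so for the second after the job is handed in, while the arm keeps its last pose, push and grip.
It also fails if it takes over 67 s, if anything falls off the work surface, if the arm or the gripper's body presses on something with over 40 N, if the wrist force passes 120 N, or if a joint passes its speed limit or range.

### The arm

A 6-joint arm with a two-finger parallel gripper is mounted at the origin on the work surface. World frame = base frame: x ahead of the robot, y to its left, z up, the work surface at z = 0. Lengths are in m, angles in rad, forces in N, time in s.
With the tool pointing down it reaches from about 0.25 to 0.725 m from the base axis. Payload 4 kg.
Tool frame: the origin (TCP) lies midway between the tips of the shut fingers; the grasp point (between the pads) lies 19 mm behind it; z points along the fingers, y is the line along which they close (so a half turn about z gives the same grasp; the last joint's range is limited). The gripper opens to 85 mm and grips with 20 to 120 N. Pads are 22 mm wide; open, the fingers measure 114 mm over their backs; the gripper's body (76 mm by 85 mm) begins 54 mm behind the grasp point. The pads swing forward as they close: fully open they stand 13 mm farther back than shut.
Start: joints at [-1.263, 0.241, 0.005, 1.335, 0, 1.571], TCP at [0.151, -0.477, 0.231] pointing down, gripper open.
Joint ranges: [-2.72, 2.72], [-1.05, 1.87], [-1.09, 1.28], [-1.99, 2.15], [-1.42, 1.44], [-3.14, 3.14]. Speed limits (rad/s): [2.79, 2.79, 3.14, 3.14, 3.14, 3.14].

### API

Orientations are given as a unit quaternion [x, y, z, w].
In Python, from workcell import get_obs, camera, job_done, silhouettes gives the robot as it stands. The module is installed in compiled form; this text tells all that it offers.
- The arm moves only by the tool drive_tool, never from a script. Its argument "increments" is a list of rows, each a list of 3 entries, a list of its own where there are three numbers: the shift along the world's x, y, z in mm, then the turn, a rotation vector about the world's x, y, z in degrees, then the opening, from 0 (shut) to 1 (fully open). A call has 1 to 8 rows; each row shifts and turns the commanded pose from where the row before left it; what a row does not reach is not made up. A row lasts 1/12 s, in which the tool goes at most 41.7 mm and 7.16 degrees, less where a joint would pass 70% of its speed; a pose out of reach is approached as far as the arm can. A call is refused whole if a number of a shift passes 41.7 or a number of a turn 7.16, either way. A call with a gripper value outside its range is refused whole. The fingers move at their own pace and stop on an object; the grip force is fixed at half the most. Time passes only in rows, so rows that do not move let the fingers close. It gives the time, the measured TCP pose, the force, the opening and the grip force at its end, in the units of the state.
- get_obs(): the state, without advancing time (a new reading comes with each control period).
- camera(name): name is "scene" or "side" or "wrist"; returns a dict with "image" (480x640x3 uint8, red, green, blue), "K" (3x3 intrinsics, pixels), "view" (4x4, takes a point from world to camera coordinates). Camera axes: x right, y down, z forward; pixel columns grow to the right and rows downward; lengths in m; the calibration is good to about 2 mm. A picture is of the moment at which its call begins. There is no depth.
- job_done(): hands the job in; it is judged then, once.
Trained networks look in a picture, given as the dict that the camera call returned (one of the last four; its "shot" number tells which), for a name from the list of things; names that differ only in an ending like _2 or _b are one class to them, and where a whole thing is asked for, a point or a joint stands for the part that bears it (a point fixed in the world has none). Each returns a list of dicts, best first, with "conf" (0 to 1); they miss things now and then, are a little off and sometimes report something else, mostly with a low value. They report only what shows in the picture. A call takes as long as a camera call. They do not tell look-alikes from the thing itself.
- silhouettes(query, picture): "region" (480x640 bool, what is visible of it) and "bbox" ([left, top, right, bottom] in pixels, round what is visible of it).
The state is a dict: "clock": time; "joint_pos": joint angles; "joint_vel": joint speeds; "tau": joint torques, N m; "eef_pos": TCP position; "tool_rot": TCP orientation; "ft_force": force on the tool from outside, world axes, zero at the start; "ft_torque": the same for the moment, N m; "grip_width": finger opening in m; "grasp_force": force on a finger pad.
Only numpy, scipy, OpenCV 4.12 (cv2) and the standard library are available. Lean on these libraries where they do the work, as an engineer would, in place of code of your own. Each camera call takes 0.05 s, during which the arm holds its last target. There are 200 camera calls.

## Working session

There is one attempt and no reset: what is moved stays moved. The work goes in short steps, Python scripts to look and compute and a tool call to move; the robot and the scene stay as the last step left them, time stands still between calls to the robot, and variables do not carry over. Pictures are saved under pics/ and viewed, at most 10 in all, crops included, and the job is handed in when it is done.

Besides the shell and the picture viewer there is one more tool, called by a JSON object that holds its "api" and its "payload". drive_tool: Moves the arm, as the interface text tells. Its arguments: {"type":"object","properties":{"increments":{"type":"array"}},"required":["increments"]}

```bash
mkdir -p pics
cat > h.py <<'E'
import numpy as np, cv2
from workcell import get_obs, camera, job_done, silhouettes
def ray(p,uv):
    V=np.array(p['view']);K=np.array(p['K']);R=V[:3,:3];t=V[:3,3]
    c=-R.T@t;d=R.T@np.linalg.inv(K)@np.array([uv[0],uv[1],1.]);return c,d
def atz(p,uv,z):
    c,d=ray(p,uv);return c+d*(z-c[2])/d[2]
def proj(p,X):
    V=np.array(p['view']);X=np.atleast_2d(X);q=(V[:3,:3]@X.T).T+V[:3,3];q=(np.array(p['K'])@q.T).T;return q[:,:2]/q[:,2:]
def save(n,im): cv2.imwrite('pics/'+n,im[:,:,::-1])
E
python3 - <<'E'
from h import *
for n in['scene','side']:
    p=camera(n);save(n+'1.png',p['image'])
    c,_=ray(p,(0,0));print(n,c.round(3))
    for q in['seat_tool','yoyo_half','jig','turnbutton','loupe','yoyo','pod0']:
        for s in silhouettes(q,p)[:4]:
            m=cv2.moments(s['region'].astype(np.uint8),True)
            if m['m00']==0: continue
            b=s['bbox'];print(q,round(s['conf'],2),np.round(b),[round(m['m10']/m['m00']),round(m['m01']/m['m00'])],atz(p,((b[0]+b[2])/2,b[3]),0).round(3)[:2])
E
```

```text
scene [ 1.    -0.102  0.715]
seat_tool 0.85 [409. 159. 428. 197.] [420, 177] [0.496 0.277]
seat_tool 0.73 [449. 174. 469. 200.] [460, 185] [0.528 0.357]
seat_tool 0.73 [277. 187. 293. 216.] [283, 201] [ 0.462 -0.006]
seat_tool 0.57 [434. 137. 451. 171.] [440, 154] [0.443 0.36 ]
yoyo_half 0.75 [243. 202. 274. 234.] [259, 218] [ 0.492 -0.069]
jig 0.66 [232. 188. 312. 253.] [273, 224] [ 0.542 -0.053]
turnbutton 0.71 [254. 212. 264. 222.] [259, 218] [ 0.462 -0.061]
turnbutton 0.63 [276. 187. 291. 214.] [283, 201] [ 0.458 -0.008]
loupe 0.83 [104. 260. 131. 282.] [118, 270] [ 0.523 -0.341]
loupe 0.4 [232. 188. 311. 254.] [273, 224] [ 0.546 -0.055]
yoyo 0.76 [298. 315. 336. 349.] [317, 335] [ 0.752 -0.025]
pod0 0.71 [413. 269. 451. 308.] [431, 290] [0.739 0.195]
pod0 0.67 [187. 357. 236. 400.] [212, 376] [ 0.784 -0.209]
side [0.298 0.62  0.837]
seat_tool 0.88 [261. 409. 278. 440.] [271, 426] [0.516 0.367]
seat_tool 0.74 [263. 354. 283. 388.] [274, 370] [0.555 0.289]
seat_tool 0.67 [304. 369. 328. 409.] [314, 389] [0.475 0.289]
seat_tool 0.57 [309. 420. 337. 462.] [323, 442] [0.428 0.358]
yoyo_half 0.92 [379. 233. 416. 261.] [396, 244] [ 0.474 -0.054]
jig 0.81 [368. 234. 417. 296.] [392, 269] [0.451 0.027]
jig 0.43 [382. 231. 415. 262.] [396, 244] [ 0.471 -0.053]
turnbutton 0.7 [378. 252. 401. 267.] [391, 258] [ 0.481 -0.034]
loupe 0.69 [422. 158. 438. 177.] [429, 167] [ 0.499 -0.317]
yoyo 0.96 [259. 206. 286. 237.] [271, 222] [0.725 0.003]
pod0 0.72 [201. 288. 238. 326.] [220, 305] [0.702 0.231]
pod0 0.58 [291. 155. 321. 183.] [306, 169] [ 0.739 -0.171]
```

Run:
```python
from h import *
a=camera('scene')['image'];b=camera('side')['image']
A=cv2.resize(a[120:270,220:490],(800,444),interpolation=cv2.INTER_CUBIC)
B=cv2.resize(b[220:470,190:440],(600,600),interpolation=cv2.INTER_CUBIC)
save('a2.png',A);save('b2.png',B)
```

```text
(no output)
```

View pics/a2.png

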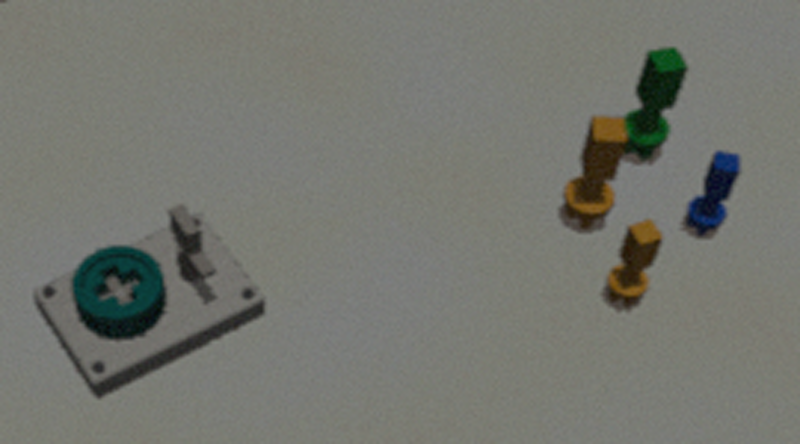

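View pics/b2.png

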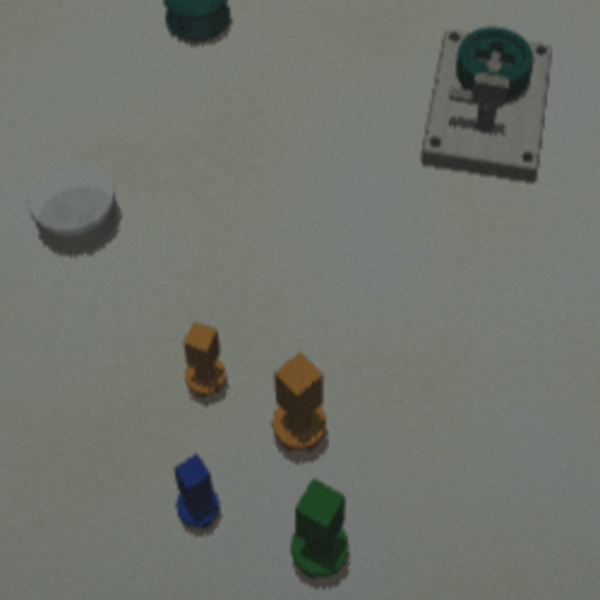

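The pictures show four look-alikes. In scene pixels they are large brass at (420,177), small brass at (434,210), green at (440,154) and blue at (460,185). I choose the large brass one at (420,177), which is (315,400) in the side crop. The yo-yo half is at scene (259,218). The turnbutton post is to its right at (283,201), with the bar pointing toward +x.

Run:
```python
from h import *
from scipy.spatial.transform import Rotation as Ro
o=get_obs();print(o['eef_pos'],Ro.from_quat(o['tool_rot']).as_matrix().round(3).tolist())
w=camera('wrist');c,d=ray(w,(320,240));print('wrist cam',c.round(3),d.round(3),np.array(w['K']).round(1).tolist())
s=camera('scene');e=camera('side')
def tri(u,v):
    c1,d1=ray(s,u);c2,d2=ray(e,v)
    A=np.stack([d1,-d2],1);x=np.linalg.lstsq(A,c2-c1,rcond=None)[0]
    P,Q=c1+d1*x[0],c2+d2*x[1];return ((P+Q)/2).round(4),np.linalg.norm(P-Q).round(4)
f=800/270
# a2 crop -> scene; b2 crop -> side
S=lambda u,v:(220+u/f,120+v/f); T=lambda u,v:(190+u/2.4,220+v/2.4)
print('tool top',tri(S(609,131),T(299,375)))
print('hub',tri(S(119,289),T(494,60)), atz(s,S(119,289),.044),atz(e,T(494,60),.044))
print('fin top',tri(S(184,213),T(492,78)), atz(s,S(184,213),.077),atz(e,T(492,78),.077))
print('shoulder',atz(s,S(589,196),.024),atz(e,T(300,424),.024))
# jig corners
for u in[(38,293),(98,393),(262,303)]: print('jigc',atz(s,S(*u),.02).round(3))
```

```text
[ 0.15148074 -0.47649598  0.23130343] [[0.953, 0.303, 0.0], [0.303, -0.953, 0.0], [0.0, -0.0, -1.0]]
wrist cam [ 0.219 -0.455  0.374] [-0.261 -0.075 -0.962] [[402.7, 0.0, 322.8], [0.0, 402.7, 242.3], [0.0, 0.0, 1.0]]
tool top (array([0.4831, 0.2792, 0.087 ]), np.float64(0.0008))
hub (array([ 0.4827, -0.0587,  0.0394]), np.float64(0.0001)) [ 0.48617982 -0.05896724  0.044     ] [ 0.48162298 -0.05469762  0.044     ]
fin top (array([ 0.4674, -0.0076,  0.0802]), np.float64(0.002)) [ 0.46369147 -0.00775578  0.077     ] [ 0.46861038 -0.00921602  0.077     ]
shoulder [0.48515814 0.27766895 0.024     ] [0.481552   0.28112965 0.024     ]
jigc [ 0.456 -0.11   0.02 ]
jigc [ 0.545 -0.088  0.02 ]
jigc [0.506 0.031 0.02 ]
```

{"api": "drive_tool", "payload": {"increments": [[[20, 30, 0], [0, 0, 0], 0.5], [[20, 30, 0], [0, 0, 0], 0.5], [[20, 30, 0], [0, 0, 0], 0.5], [[20, 30, 0], [0, 0, 0], 0.5], [[20, 30, 0], [0, 0, 0], 0.5], [[20, 30, 0], [0, 0, 0], 0.5], [[20, 30, 0], [0, 0, 0], 0.5], [[20, 30, 0], [0, 0, 0], 0.5]]}}

```text
clock: 1.72
eef_pos: [0.3121, -0.235, 0.2316]
tool_rot: [0.988, 0.153, 0.0, 0.0]
ft_force: [0.4, -1.0, -0.5]
grip_width: 0.0427
grasp_force: 0.0
```

{"api": "drive_tool", "payload": {"increments": [[[20, 30, 0], [0, 0, 0], 0.5], [[20, 30, 0], [0, 0, 0], 0.5], [[20, 30, 0], [0, 0, 0], 0.5], [[20, 30, 0], [0, 0, 0], 0.5], [[20, 30, 0], [0, 0, 0], 0.5], [[20, 30, 0], [0, 0, 0], 0.5], [[20, 30, 0], [0, 0, 0], 0.5], [[0, 0, 0], [0, 0, 0], 0.5]]}}

```text
clock: 2.38
eef_pos: [0.4546, -0.0219, 0.2313]
tool_rot: [0.988, 0.157, 0.001, -0.001]
ft_force: [0.9, -0.8, -0.0]
grip_width: 0.0428
grasp_force: 0.0
```

```bash
cat > w.py <<'E'
from h import *
from scipy.spatial.transform import Rotation as Ro
import sys
o=get_obs();print(o['clock'],np.round(o['eef_pos'],4),np.round(o['joint_pos'],3),Ro.from_quat(o['tool_rot']).as_matrix().round(4)[:,0], o['ft_force'].round(1))
w=camera('wrist');save(sys.argv[1],w['image']);np.savez('w.npz',**{k:w[k] for k in('image','K','view')})
for q in sys.argv[2:]:
    for s in silhouettes(q,w)[:2]:
        m=cv2.moments(s['region'].astype(np.uint8),True)
        if m['m00']==0: continue
        print(q,round(s['conf'],2),np.round(s['bbox']),[round(m['m10']/m['m00'],1),round(m['m01']/m['m00'],1)])
E
python3 w.py w1.png yoyo_half turnbutton jig
```

```text
2.3833 [ 0.4546 -0.0219  0.2313] [-5.000e-02  1.500e-01 -1.080e-01  1.310e+00  2.000e-03  2.777e+00] [0.9509 0.3095 0.0032] [ 0.9 -0.8 -0. ]
yoyo_half 0.88 [342. 158. 413. 231.] [376.6, 197.3]
yoyo_half 0.2 [307. 160. 327. 220.] [313.9, 190.3]
turnbutton 0.75 [306. 158. 322. 220.] [314.3, 190.1]
jig 0.61 [281. 141. 428. 244.] [340.0, 187.0]
```

View pics/w1.png

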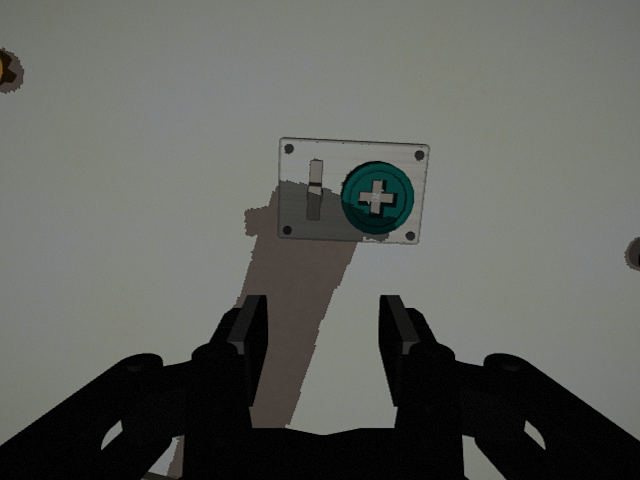

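The wrist view shows the yo-yo half at (377,197) with the cross recess visible. The turnbutton runs vertically at (315,190), and the jig corners are clear.

Run:
```python
from h import *
w=dict(np.load('w.npz'));im=w['image']
save('c1.png',cv2.resize(im[132:252,272:432],(800,600),interpolation=cv2.INTER_CUBIC))
roi=np.zeros(im.shape[:2],np.uint8);cv2.circle(roi,(377,197),24,1,-1)
I=im.astype(int);m=((I[:,:,0]>75)&(I[:,:,0]>0.7*I[:,:,1])&(roi>0)).astype(np.uint8)
M=cv2.moments(m,True);c=(M['m10']/M['m00'],M['m01']/M['m00']);print('cross',m.sum(),c)
for z in(.035,.044): print(atz(w,c,z).round(4))
h=[(289,148),(419,155),(410,236),(287,230)]
for q in h: print('hole',atz(w,q,.02).round(4))
H=[atz(w,q,.02) for q in h]
for a,b in((0,1),(3,2)): d=H[0+a]-H[b];print('y ang',np.degrees(np.arctan2(-d[0],d[1])))
for a,b in((2,1),(3,0)): d=H[b]-H[a];print('x ang',np.degrees(np.arctan2(d[1],d[0])))
g=cv2.cvtColor(im,cv2.COLOR_RGB2GRAY)
```

```text
cross 479 (375.7348643006263, 196.54070981210856)
[ 0.4817 -0.0595  0.035 ]
[ 0.4827 -0.058   0.044 ]
hole [0.4963 0.0229 0.02  ]
hole [ 0.5253 -0.0852  0.02  ]
hole [ 0.4556 -0.1042  0.02  ]
hole [0.4263 0.0038 0.02  ]
y ang 15.002150474648833
y ang 15.149065334932153
x ang 15.257081291902555
x ang 15.255120854234253
```

View pics/c1.png

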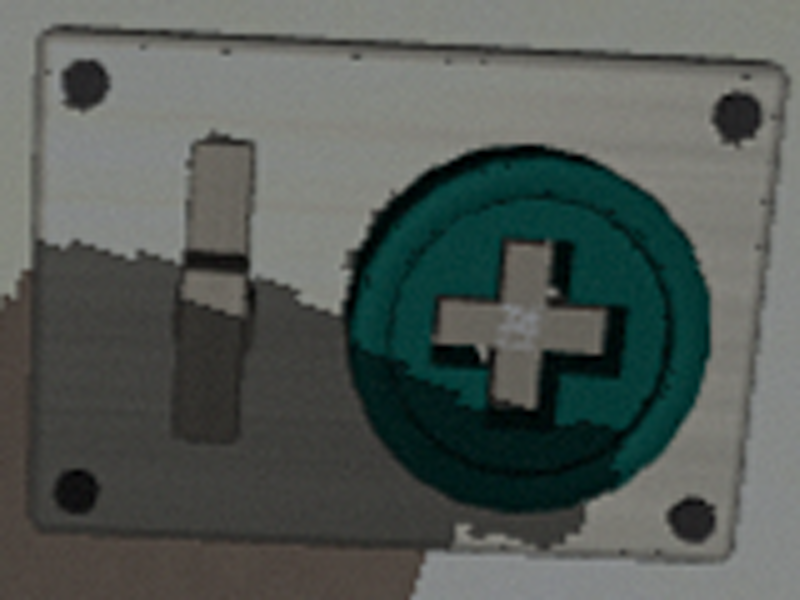

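Run:
```python
from h import *
w=dict(np.load('w.npz'));
P=lambda u,v:(271.6+u/5,131.6+v/5)
R=atz(w,P(530,334),.044);print('recess',R, atz(w,P(530,329.5),.048))
print('fin',atz(w,P(210,356),.077))
t=np.radians(15.15);y=np.array([-np.sin(t),np.cos(t)]);print('pred post',R[:2]+.052*y)
H=[[0.4963,0.0229],[0.5253,-0.0852],[0.4556,-0.1042],[0.4263,0.0038]];c=np.mean(H,0);print('from holes',c-.02*y,'post',c+.032*y)
```

```text
recess [ 0.48173658 -0.05995604  0.044     ] [ 0.48291356 -0.05897501  0.048     ]
fin [ 0.46782317 -0.0097026   0.077     ]
pred post [ 0.46814653 -0.0097633 ]
from holes [ 0.48110194 -0.0599799 ] post [ 0.4675119  -0.00978716]
```

{"api": "drive_tool", "payload": {"increments": [[[1, 1, -4], [0, 0, 7.1], 0.5], [[1, 1, -4], [0, 0, 7.1], 0.5], [[1, 1, -4], [0, 0, 7.1], 0.5], [[1, 1, -4], [0, 0, 7.1], 0.5], [[1, 1, -4], [0, 0, 7.1], 0.5], [[1, 1, -4], [0, 0, 7.1], 0.5], [[1, 1, -4], [0, 0, 7.1], 0.5], [[1, 1, -4], [0, 0, 7.1], 0.5]]}}

```text
clock: 3.25
eef_pos: [0.4588, -0.0201, 0.1994]
tool_rot: [0.795, 0.606, -0.0, 0.0]
ft_force: [-0.1, -0.5, -0.4]
grip_width: 0.043
grasp_force: 0.0
```

{"api": "drive_tool", "payload": {"increments": [[[1, 1, -4], [0, 0, 7.1], 0.5], [[1, 1, -4], [0, 0, 7.1], 0.5], [[1, 1, -4], [0, 0, 7.1], 0.5], [[1, 1, -4], [0, 0, 7.1], 0.5], [[1, 1, -4], [0, 0, 7.1], 0.5], [[0, 0, -4], [0, 0, 7.1], 0.5], [[0, 0, -4], [0, 0, 7.1], 0.5], [[0, 0, -4], [0, 0, 7.1], 0.5]]}}

```text
clock: 3.92
eef_pos: [0.4638, -0.0152, 0.1674]
tool_rot: [0.411, 0.911, -0.0, 0.0]
ft_force: [-0.0, 0.4, 0.0]
grip_width: 0.043
grasp_force: 0.0
```

{"api": "drive_tool", "payload": {"increments": [[[0, 0, -4], [0, 0, 7.1], 0.5], [[0, 0, -4], [0, 0, 7.1], 0.5], [[0, 0, -4], [0, 0, 7.1], 0.5], [[0, 0, -4], [0, 0, 7.1], 0.5], [[0, 0, -4], [0, 0, 7.1], 0.5], [[0, 0, -4], [0, 0, 7.1], 0.5], [[0, 0, 0], [0, 0, 7.1], 0.5], [[0, 0, 0], [0, 0, 7.1], 0.5]]}}

```text
clock: 4.58
eef_pos: [0.4635, -0.0152, 0.1432]
tool_rot: [-0.072, 0.997, -0.0, -0.0]
ft_force: [-0.1, -0.4, -1.2]
grip_width: 0.0427
grasp_force: 0.0
```

{"api": "drive_tool", "payload": {"increments": [[[0, 0, 0], [0, 0, 7], 0.5], [[0, 0, 0], [0, 0, 0], 0.5], [[0, 0, 0], [0, 0, 0], 0.5]]}}

```text
clock: 4.83
eef_pos: [0.464, -0.0147, 0.1435]
tool_rot: [-0.128, 0.992, -0.0, 0.0]
ft_force: [-0.2, 1.1, 0.7]
grip_width: 0.0425
grasp_force: 0.0
```

```bash
python3 w.py w2.png turnbutton yoyo_half
```

```text
4.8333 [ 0.464  -0.0147  0.1435] [-0.032  0.231 -0.246  1.094 -0.    -0.289] [-9.672e-01 -2.541e-01 -1.000e-04] [-0.2  1.1  0.7]
turnbutton 0.76 [320. 234. 341. 302.] [328.5, 267.1]
yoyo_half 0.97 [200. 198. 296. 294.] [246.5, 247.6]
```

View pics/w2.png

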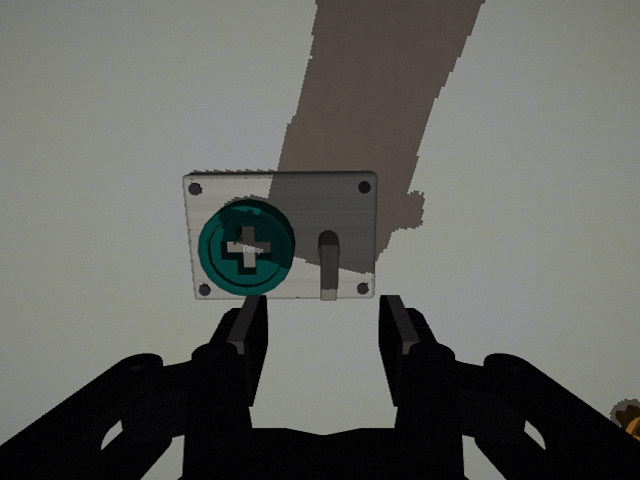

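The view shows the jig between the fingers, with the fin at (329,247) and the yo-yo half at (247,247). I'll cross-check the position from this half-turned view.

Run:
```python
from h import *
w=dict(np.load('w.npz'));im=w['image']
g=cv2.cvtColor(im,cv2.COLOR_RGB2GRAY);H=[]
for u,v in[(195,188),(364,187),(362,289),(204,290)]:
    s=255-g[v-8:v+9,u-8:u+9].astype(float);s=np.clip(s-np.percentile(s,75),0,None)
    yy,xx=np.mgrid[-8:9,-8:9];s*=(xx**2+yy**2<50);c=(u+(s*xx).sum()/s.sum(),v+(s*yy).sum()/s.sum())
    H.append(atz(w,c,.02)[:2]);print(c,H[-1])
c=np.mean(H,0)
d=H[1]-H[0];e=H[2]-H[3];f=H[1]-H[2];k=H[0]-H[3]
print([np.degrees(np.arctan2(-q[0],q[1])) for q in(d,e)],[np.degrees(np.arctan2(q[1],q[0])) for q in(f,k)],[np.linalg.norm(q) for q in (d,e,f,k)])
t=np.radians(15.2);y=np.array([-np.sin(t),np.cos(t)]);print('recess',c-.02*y,'post',c+.032*y)
```

```text
(np.float64(196.47971360381862), np.float64(186.84964200477327)) [ 0.45484231 -0.10315411]
(np.float64(364.2988505747126), np.float64(186.8505747126437)) [0.42668732 0.00424056]
(np.float64(362.59343434343435), np.float64(285.80808080808083)) [0.49454501 0.02286625]
(np.float64(205.90865384615384), np.float64(287.4495192307692)) [ 0.52399025 -0.08454741]
[np.float64(14.690276658612925), np.float64(15.329866425113176)] [np.float64(-164.6513606039738), np.float64(-164.9392766488173)] [np.float64(0.11102395437788498), np.float64(0.11137646355582627), np.float64(0.07036747741257346), np.float64(0.07160759248698619)]
recess [ 0.48026    -0.05944901] post [ 0.46662617 -0.00926815]
```

{"api": "drive_tool", "payload": {"increments": [[[3.3, 5.2, -15], [0, 0, 0.4], 0.4], [[0, 0, -15], [0, 0, 0], 0.4], [[0, 0, -15], [0, 0, 0], 0.4], [[0, 0, -15], [0, 0, 0], 0.4], [[0, 0, -15], [0, 0, 0], 0.4], [[0, 0, -14], [0, 0, 0], 0.4], [[0, 0, 0], [0, 0, 0], 0.4], [[0, 0, 0], [0, 0, 0], 0]]}}

```text
clock: 5.65
eef_pos: [0.467, -0.0084, 0.0539]
tool_rot: [-0.134, 0.991, 0.0, -0.001]
ft_force: [-0.2, 0.2, -0.8]
grip_width: 0.0232
grasp_force: 0.0
```

{"api": "drive_tool", "payload": {"increments": [[[0, 0, 0], [0, 0, 0], 0], [[0, 0, 0], [0, 0, 0], 0], [[0, 0, 0], [0, 0, 0], 0], [[0, 0, 0], [0, 0, 0], 0], [[0, 0, 0], [0, 0, 0], 0], [[0, 0, 0], [0, 0, 0], 0]]}}

```text
clock: 6.15
eef_pos: [0.4686, -0.0097, 0.0551]
tool_rot: [-0.134, 0.991, -0.002, 0.001]
ft_force: [1.0, -5.3, -3.3]
grip_width: 0.0084
grasp_force: 59.4
```

{"api": "drive_tool", "payload": {"increments": [[[0, -0.5, 0], [0, 0, -3], 0], [[0, 0, 0], [0, 0, -5], 0], [[0, 0, 0], [0, 0, -6], 0], [[0, 0, 0], [0, 0, -6], 0], [[0, 0, 0], [0, 0, -6], 0], [[0, 0, 0], [0, 0, -6], 0]]}}

```text
clock: 6.65
eef_pos: [0.4686, -0.0104, 0.0551]
tool_rot: [0.147, 0.989, -0.002, 0.001]
ft_force: [0.6, -6.1, -3.9]
grip_width: 0.0091
grasp_force: 59.4
```

```bash
python3 -c "
from h import *
o=get_obs();print(o['eef_pos'],o['ft_force'],o['ft_torque'],o['joint_pos'])"
```

```text
[ 0.46862701 -0.01042173  0.05508263] [ 0.55295244 -6.08509578 -3.87585449] [-1.08423711 -0.16875416  0.03182976] [-0.01997321  0.33787276 -0.36246127  0.86850825 -0.00349353  0.2757146 ]
```

{"api": "drive_tool", "payload": {"increments": [[[0, 0, 0], [0, 0, -7], 0], [[0, 0, 0], [0, 0, -7], 0], [[0, 0, 0], [0, 0, -7], 0], [[0, 0, 0], [0, 0, -7], 0], [[0, 0, 0], [0, 0, -7], 0], [[0, 0, 0], [0, 0, -7], 0], [[0, 0, 0], [0, 0, -7], 0], [[0, 0, 0], [0, 0, -6], 0]]}}

```text
clock: 7.32
eef_pos: [0.4679, -0.0113, 0.0551]
tool_rot: [0.588, 0.809, -0.002, 0.002]
ft_force: [-1.9, -7.9, -1.8]
grip_width: 0.0089
grasp_force: 59.7
```

{"api": "drive_tool", "payload": {"increments": [[[0, 0, 0], [0, 0, -3], 0], [[0, 0, 0], [0, 0, 0], 0], [[0, 0, 0], [0, 0, 0], 0], [[0, 0, 0], [0, 0, 0], 0]]}}

```text
clock: 7.65
eef_pos: [0.4678, -0.0114, 0.0551]
tool_rot: [0.607, 0.795, -0.002, 0.002]
ft_force: [-1.4, -8.5, -1.0]
grip_width: 0.0085
grasp_force: 59.6
```

```bash
python3 w.py w3.png turnbutton; python3 -c "
from h import *
o=get_obs();print(o['ft_torque'])
w=dict(np.load('w.npz'));t=np.radians(15.1)
print(proj(w,[[.4812,-.0597,.044],[.4673+.022*np.sin(t),-.0095-.022*np.cos(t),.055]]))"
```

```text
7.65 [ 0.4678 -0.0114  0.0551] [-0.021  0.337 -0.363  0.87  -0.005  1.283] [-0.2639  0.9645 -0.0054] [-1.4 -8.5 -1. ]
turnbutton 0.86 [307. 284. 337. 376.] [322.3, 328.3]
[-1.56413437  0.14493998 -0.03763082]
[[322.45362504 405.39866555]
 [321.7759106  360.62309996]]
```

View pics/w3.png

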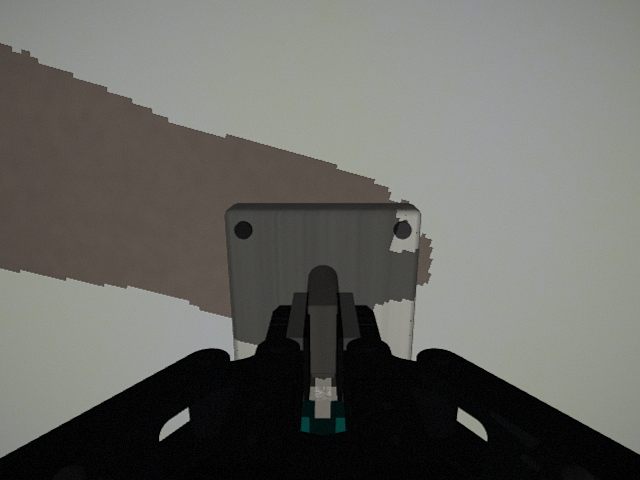

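Turnbutton yaw is 105.3°, the closed direction for the jig. The picture shows the bar pointing down through (322,376) at the recess. I'll release, lift and go to look at the tool.

{"api": "drive_tool", "payload": {"increments": [[[0, 0, 0], [0, 0, 0], 0.4], [[0, 0, 0], [0, 0, 0], 0.4], [[0, 0, 0], [0, 0, 0], 0.4], [[0, 0, 10], [0, 0, 0], 0.4], [[0, 0, 30], [0, 0, 0], 0.5], [[0, 0, 40], [0, 0, 0], 0.6], [[0, 10, 40], [0, 0, 0], 0.7], [[3, 25, 30], [0, 0, 0], 0.7]]}}

```text
clock: 8.42
eef_pos: [0.4714, 0.0252, 0.208]
tool_rot: [0.607, 0.795, 0.001, 0.002]
ft_force: [1.6, -0.4, 0.3]
grip_width: 0.0597
grasp_force: 0.0
```

{"api": "drive_tool", "payload": {"increments": [[[4, 30, 8], [0, 0, 0], 0.7], [[4, 30, 8], [0, 0, 0], 0.7], [[4, 30, 8], [0, 0, 0], 0.7], [[4, 30, 8], [0, 0, 0], 0.7], [[4, 30, 8], [0, 0, 0], 0.7], [[4, 30, 8], [0, 0, 0], 0.7], [[2, 25, 0], [0, 0, 0], 0.7], [[0, 0, 0], [0, 0, 0], 0.7]]}}

```text
clock: 9.08
eef_pos: [0.4972, 0.2362, 0.253]
tool_rot: [0.604, 0.797, 0.002, -0.0]
ft_force: [0.6, -0.5, -0.7]
grip_width: 0.0595
grasp_force: 0.0
```

{"api": "drive_tool", "payload": {"increments": [[[0, 0, 0], [0, 0, 0], 0.7]]}}

```text
clock: 9.17
eef_pos: [0.4965, 0.2327, 0.2524]
tool_rot: [0.605, 0.797, 0.0, -0.0]
ft_force: [0.1, -1.2, -0.5]
grip_width: 0.0598
grasp_force: 0.0
```

```bash
python3 w.py w4.png seat_tool
python3 - <<'E'
from h import *
w=dict(np.load('w.npz'));u=proj(w,[.483,.279,.09])[0];print(u)
x,y=[int(np.clip(a,l,h)) for a,l,h in zip(u,(80,60),(560,420))];print(x,y)
save('c4.png',cv2.resize(w['image'][y-60:y+60,x-80:x+80],(800,600),interpolation=cv2.INTER_CUBIC))
E
```

```text
9.1667 [0.4965 0.2327 0.2524] [0.438 0.33  0.182 1.422 0.    1.737] [-2.691e-01  9.631e-01  1.000e-04] [ 0.1 -1.2 -0.5]
seat_tool 0.8 [257.  26. 310.  85.] [282.9, 54.9]
seat_tool 0.78 [300. 132. 341. 180.] [320.2, 154.0]
[321.44688888 157.79558855]
321 157
```

View pics/c4.png

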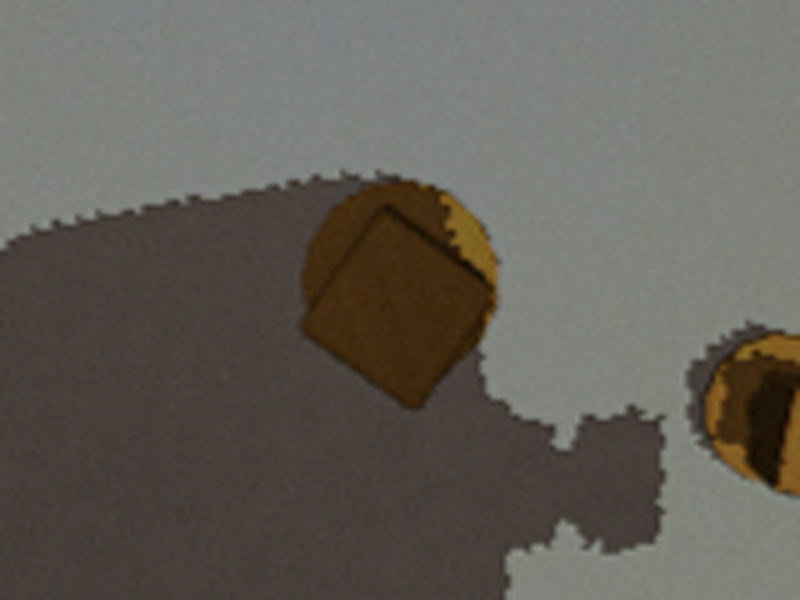

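The crop shows the larger brass tool, with the corners of its square top at crop (388,207), (494,285), (416,408) and (302,326). The small brass tool is at the right edge.

Run:
```python
from h import *
w=dict(np.load('w.npz'))
X=[atz(w,(240.6+u/5,96.6+v/5),.09)[:2] for u,v in[(388,207),(494,285),(416,408),(302,326)]]
print(np.round(X,4).tolist(),'c',np.mean(X,0))
for i in range(4):
    d=X[(i+1)%4]-X[i];print(np.linalg.norm(d).round(4),np.degrees(np.arctan2(d[1],d[0])).round(1))
from h import *
for q in silhouettes('seat_tool',camera('wrist')):
    m=cv2.moments(q['region'].astype(np.uint8),True);c=(m['m10']/m['m00'],m['m01']/m['m00']);print(c,atz(w,c,.04))
# shoulder circle centre
print(atz(w,(240.6+400/5,96.6+278/5),.024))
```

```text
[[0.4769, 0.2921], [0.495, 0.2855], [0.4887, 0.2649], [0.4691, 0.2721]] c [0.48243662 0.27865631]
0.0193 -20.0
0.0215 -106.9
0.0209 160.0
0.0215 68.7
(321.22486569455106, 151.17421335379893) [0.48217861 0.28075164 0.04      ]
(383.9922254616132, 71.32361516034986) [0.51453892 0.35597661 0.04      ]
(283.39300411522635, 52.431069958847736) [0.43190343 0.34761354 0.04      ]
(400.84934277047523, 178.72295247724975) [0.55580341 0.27676063 0.04      ]
[0.48207766 0.27882318 0.024     ]
```

{"api": "drive_tool", "payload": {"increments": [[[-3, 9, -15], [0, 0, -7], 0.55], [[-3, 9, -15], [0, 0, -7], 0.55], [[-3, 9, -15], [0, 0, -7], 0.55], [[-3, 9, -15], [0, 0, -7], 0.55], [[-2, 10, -20], [0, 0, -7], 0.55], [[0, 0, -20], [0, 0, 0], 0.55], [[0, 0, 0], [0, 0, 0], 0.55], [[0, 0, 0], [0, 0, 0], 0.55]]}}

```text
clock: 10.03
eef_pos: [0.482, 0.2757, 0.1516]
tool_rot: [0.817, 0.576, -0.002, -0.0]
ft_force: [-0.7, 0.0, 0.1]
grip_width: 0.0472
grasp_force: 0.0
```

```bash
python3 w.py w5.png seat_tool
python3 - <<'E'
from h import *
w=dict(np.load('w.npz'))
t=np.radians(-19.5);c=np.array([.4823,.2787]);R=np.array([[np.cos(t),-np.sin(t)],[np.sin(t),np.cos(t)]])
Q=[np.r_[c+R@np.array(k)*.011,.09] for k in((1,1),(1,-1),(-1,-1),(-1,1))]
im=w['image'].copy();u=proj(w,Q);print(u.round(1).tolist())
cv2.polylines(im,[np.round(u*16).astype(np.int32)],True,(0,0,255),1,cv2.LINE_AA,4)
x,y=u.mean(0).astype(int);x=np.clip(x,120,520);y=np.clip(y,90,390);save('c5.png',cv2.resize(im[y-90:y+90,x-120:x+120],(800,600),interpolation=cv2.INTER_CUBIC))
E
```

```text
10.0333 [0.482  0.2757 0.1516] [ 0.52   0.397  0.013  1.19  -0.     2.433] [ 0.3358  0.9419 -0.0025] [-0.7  0.   0.1]
seat_tool 0.8 [404. 177. 468. 230.] [434.3, 203.1]
seat_tool 0.75 [158. 134. 246. 198.] [205.1, 165.3]
[[342.4, 238.7], [341.9, 277.8], [301.3, 277.9], [300.6, 238.8]]
```

View pics/c5.png

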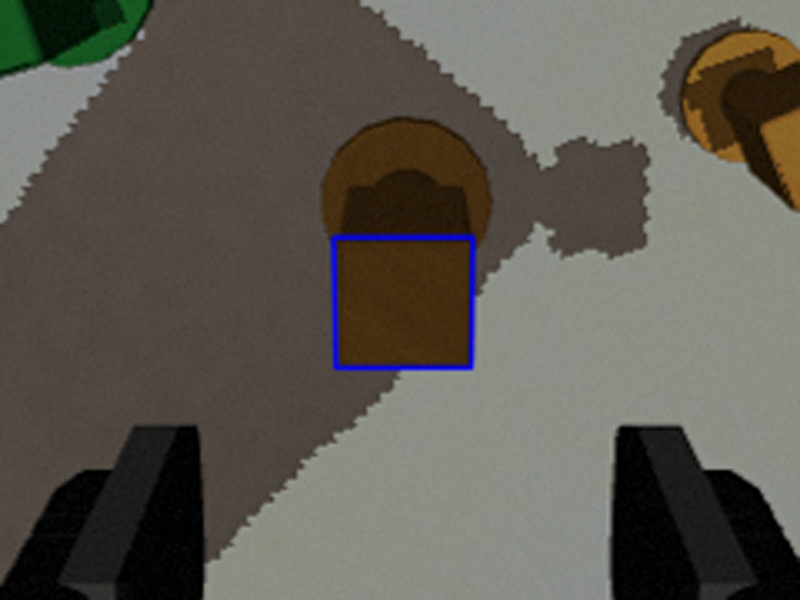

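The overlay of my estimate matches the tool top exactly. I'll descend and grip.

{"api": "drive_tool", "payload": {"increments": [[[0, 2, -20], [0, 0, 0], 0.55], [[0, 0, -20], [0, 0, 0], 0.55], [[0, 0, -20], [0, 0, 0], 0.55], [[0, 0, -20], [0, 0, 0], 0.55], [[0, 0, -15], [0, 0, 0], 0.55], [[0, 0, 0], [0, 0, 0], 0.55], [[0, 0, 0], [0, 0, 0], 0.55], [[0, 0, 0], [0, 0, 0], 0.55]]}}

```text
clock: 10.8
eef_pos: [0.4843, 0.2797, 0.0593]
tool_rot: [0.817, 0.577, 0.002, 0.0]
ft_force: [0.5, 0.4, -0.2]
grip_width: 0.0472
grasp_force: 0.0
```

{"api": "drive_tool", "payload": {"increments": [[[0, 0, 0], [0, 0, 0], 0], [[0, 0, 0], [0, 0, 0], 0], [[0, 0, 0], [0, 0, 0], 0], [[0, 0, 0], [0, 0, 0], 0], [[0, 0, 0], [0, 0, 0], 0], [[0, 0, 0], [0, 0, 0], 0]]}}

```text
clock: 11.3
eef_pos: [0.4838, 0.2799, 0.0591]
tool_rot: [0.817, 0.577, 0.002, 0.0]
ft_force: [0.4, -0.0, 6.8]
grip_width: 0.0212
grasp_force: 59.1
```

```bash
python3 w.py w6.png
```

```text
11.3 [0.4838 0.2799 0.0591] [ 0.524  0.484 -0.113  0.971  0.     2.437] [0.3347 0.9423 0.0024] [ 0.4 -0.   6.8]
```

{"api": "drive_tool", "payload": {"increments": [[[0, 0, 10], [0, 0, 0], 0], [[0, 0, 25], [0, 0, 0], 0], [[0, 0, 35], [0, 0, 0], 0], [[0, -15, 30], [0, 0, 5], 0], [[0, -25, 0], [0, 0, 5], 0], [[0, -25, 0], [0, 0, 5], 0], [[0, -25, 0], [0, 0, 5], 0], [[0, -25, 0], [0, 0, 5], 0]]}}

```text
clock: 12.02
eef_pos: [0.4822, 0.1631, 0.1577]
tool_rot: [0.671, 0.742, -0.0, -0.0]
ft_force: [0.5, -0.2, -1.5]
grip_width: 0.021
grasp_force: 59.1
```

{"api": "drive_tool", "payload": {"increments": [[[0, -30, 0], [0, 0, 5], 0], [[0, -30, 0], [0, 0, 5], 0], [[0, -30, 0], [0, 0, 0], 0], [[-3, -30, 0], [0, 0, 0], 0], [[0, -30, 0], [0, 0, 0], 0], [[0, -30, 0], [0, 0, 0], 0], [[0, -25, 0], [0, 0, 0], 0], [[0, -15, 0], [0, 0, 0], 0]]}}

```text
clock: 12.68
eef_pos: [0.4791, -0.0583, 0.1575]
tool_rot: [0.607, 0.795, -0.001, 0.0]
ft_force: [-0.3, 0.1, -2.4]
grip_width: 0.0214
grasp_force: 59.1
```

{"api": "drive_tool", "payload": {"increments": [[[0, -3, 0], [0, 0, 0], 0], [[0, 0, 0], [0, 0, 0], 0], [[0, 0, 0], [0, 0, 0], 0], [[0, 0, 0], [0, 0, 0], 0]]}}

```text
clock: 13.02
eef_pos: [0.4796, -0.0579, 0.1573]
tool_rot: [0.605, 0.796, 0.0, -0.0]
ft_force: [0.2, -0.1, -1.6]
grip_width: 0.0212
grasp_force: 59.1
```

```bash
python3 w.py w7.png seat_tool turnbutton yoyo_half
python3 - <<'E'
from h import *
w=dict(np.load('w.npz'))
s=camera('scene');e=camera('side')
h=[cv2.resize(w['image'][120:480,80:560],(400,300),interpolation=cv2.INTER_AREA)]
for p in(s,e):
    x,y=proj(p,[.4812,-.0597,.09])[0].astype(int);print(x,y)
    h.append(cv2.resize(p['image'][y-45:y+45,x-60:x+60],(400,300),interpolation=cv2.INTER_CUBIC))
h.append(cv2.resize(w['image'][280:450,210:437],(400,300),interpolation=cv2.INTER_CUBIC))
save('c7.png',np.vstack([np.hstack(h[:2]),np.hstack(h[2:])]))
E
```

```text
13.0167 [ 0.4796 -0.0579  0.1573] [-0.12   0.255 -0.176  1.141  0.     1.18 ] [-2.673e-01  9.636e-01  6.000e-04] [ 0.2 -0.1 -1.6]
seat_tool 0.8 [284. 245. 361. 396.] [322.1, 323.4]
turnbutton 0.82 [316. 141. 336. 210.] [324.3, 176.6]
256 200
399 227
```

View pics/c7.png

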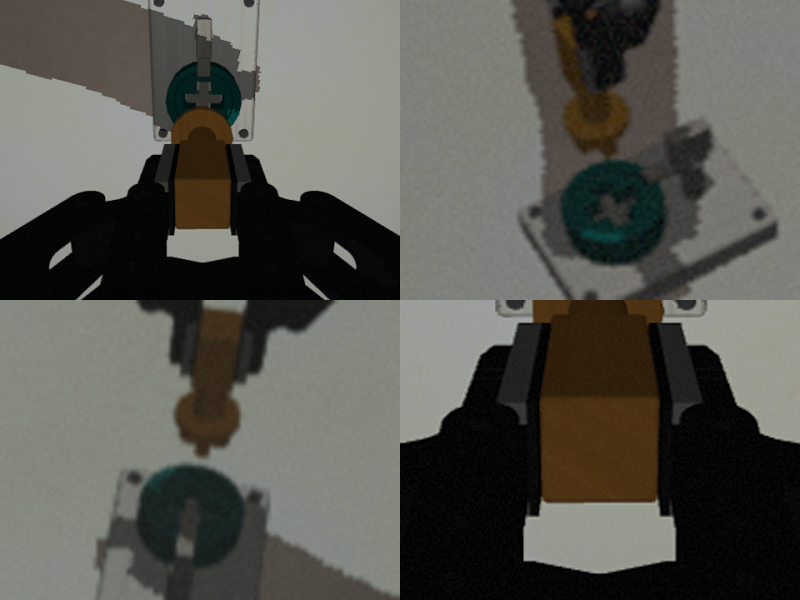

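The view shows the turnbutton closed, with the bar over the rim and pointing at the hub. The tool is held squarely, its top centre near wrist pixel (323,365) and the recess near (325,238).

Run:
```python
from h import *
w=dict(np.load('w.npz'));z=.0+.1573-.0591
c=[(210+u/1.762,280+v/1.762) for u,v in((141,96),(257,96),(259,202),(142,202))]
X=np.array([atz(w,p,.09+z)[:2] for p in c]);print(X.round(4).tolist(),'top c',X.mean(0))
d=X[1]-X[0];e=X[2]-X[3];print([np.degrees(np.arctan2(q[1],q[0])) for q in(d,e)],np.linalg.norm(d),np.linalg.norm(e))
t=np.radians(15.1);x=np.array([np.cos(t),np.sin(t)]);y=np.array([-np.sin(t),np.cos(t)])
r=np.array([.4812,-.0597]);tip=r+.022*y
im=w['image'].copy()
L=lambda P:cv2.polylines(im,[np.round(proj(w,P)*16).astype(np.int32)],True,(255,0,0),1,cv2.LINE_AA,4)
cr=[(16,6),(6,6),(6,16),(-6,16),(-6,6),(-16,6),(-16,-6),(-6,-6),(-6,-16),(6,-16),(6,-6),(16,-6)]
L([np.r_[r+(a*x+b*y)/1000,.044] for a,b in cr])
a=np.linspace(0,6.28,60)
L([np.r_[r+.03*(np.cos(k)*x+np.sin(k)*y),.048] for k in a])
L([np.r_[r+(a*x+b*y)/1000,.055] for a,b in((-5,22),(5,22),(5,62),(-5,62))])
sc=r  # shoulder predicted by top centre
L([np.r_[X.mean(0)+.018*np.array([np.cos(k),np.sin(k)]),.024+z] for k in a])
save('c8.png',cv2.resize(im[130:310,205:445],(800,600),interpolation=cv2.INTER_CUBIC))
```

```text
[[0.4678, -0.0519], [0.4874, -0.0465], [0.4941, -0.0672], [0.4733, -0.0729]] top c [ 0.48065874 -0.05964143]
[np.float64(15.472087049935812), np.float64(15.469353967294646)] 0.020347007484926002 0.021511717650556046
```

View pics/c8.png

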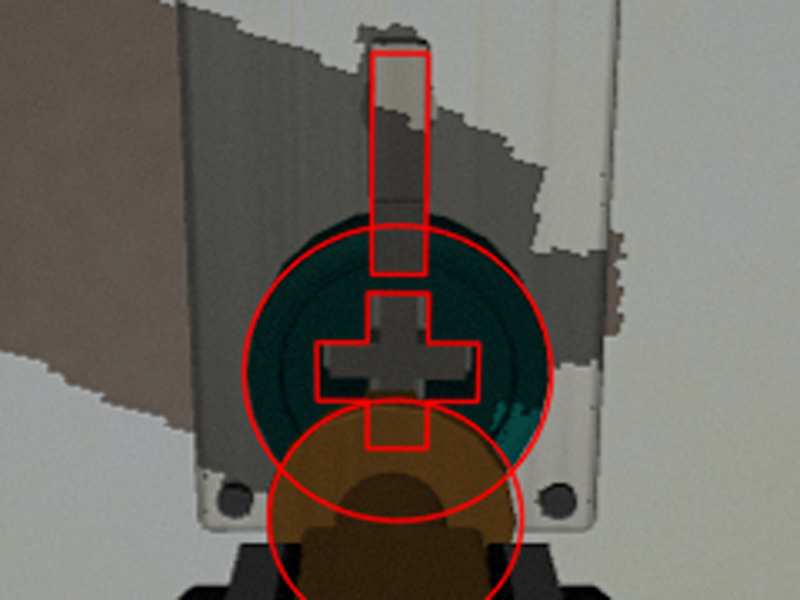

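{"api": "drive_tool", "payload": {"increments": [[[0.5, 0, -12], [0, 0, -0.4], 0], [[0, 0, -15], [0, 0, 0], 0], [[0, 0, -15], [0, 0, 0], 0], [[0, 0, -10], [0, 0, 0], 0], [[0, 0, 0], [0, 0, 0], 0], [[0, 0, 0], [0, 0, 0], 0]]}}

```text
clock: 13.82
eef_pos: [0.4798, -0.0586, 0.105]
tool_rot: [0.608, 0.794, -0.0, -0.001]
ft_force: [0.1, 0.4, -2.5]
grip_width: 0.0211
grasp_force: 59.1
```

{"api": "drive_tool", "payload": {"increments": [[[0, 0, -2], [0, 0, 0], 0], [[0, 0, -2], [0, 0, 0], 0], [[0, 0, -2], [0, 0, 0], 0], [[0, 0, -2], [0, 0, 0], 0], [[0, 0, 0], [0, 0, 0], 0], [[0, 0, 0], [0, 0, 0], 0]]}}

```text
clock: 14.32
eef_pos: [0.4802, -0.0588, 0.0973]
tool_rot: [0.609, 0.794, -0.0, -0.0]
ft_force: [0.4, 0.9, -2.5]
grip_width: 0.0211
grasp_force: 59.1
```

{"api": "drive_tool", "payload": {"increments": [[[0, 0, -2], [0, 0, 0], 0], [[0, 0, -2], [0, 0, 0], 0], [[0, 0, -1], [0, 0, 0], 0], [[0, 0, 0], [0, 0, 0], 0], [[0, 0, 0], [0, 0, 0], 0]]}}

```text
clock: 14.73
eef_pos: [0.4807, -0.0589, 0.0928]
tool_rot: [0.609, 0.794, 0.0, 0.0]
ft_force: [-1.8, -0.5, 2.6]
grip_width: 0.021
grasp_force: 59.8
```

{"api": "drive_tool", "payload": {"increments": [[[0, 0, -2], [0, 0, 0], 0], [[0, 0, -2], [0, 0, 0], 0], [[0, 0, -2], [0, 0, 0], 0], [[0, 0, 0], [0, 0, 0], 0], [[0, 0, 0], [0, 0, 0], 0]]}}

```text
clock: 15.15
eef_pos: [0.4806, -0.0589, 0.0866]
tool_rot: [0.609, 0.794, 0.0, 0.0]
ft_force: [-1.3, -0.5, 6.1]
grip_width: 0.0209
grasp_force: 60.2
```

{"api": "drive_tool", "payload": {"increments": [[[0, 0, -1], [0, 0, 0], 0], [[0, 0, -1], [0, 0, 0], 0], [[0, 0, 0], [0, 0, 0], 0], [[0, 0, 0], [0, 0, 0], 0], [[0, 0, 0], [0, 0, 0], 0]]}}

```text
clock: 15.57
eef_pos: [0.4807, -0.0589, 0.0851]
tool_rot: [0.609, 0.794, 0.0, 0.001]
ft_force: [-2.1, 0.5, 8.7]
grip_width: 0.0212
grasp_force: 60.7
```

{"api": "drive_tool", "payload": {"increments": [[[0, 0, -1], [0, 0, 0], 0], [[0, 0, 0], [0, 0, 0], 0], [[0, 0, 0], [0, 0, 0], 0], [[0, 0, 0], [0, 0, 0], 0]]}}

```text
clock: 15.9
eef_pos: [0.4807, -0.0589, 0.085]
tool_rot: [0.609, 0.794, 0.0, 0.001]
ft_force: [-3.4, 0.7, 14.8]
grip_width: 0.0212
grasp_force: 61.5
```

{"api": "drive_tool", "payload": {"increments": [[[0, 0, -0.5], [0, 0, 0], 0], [[0, 0, 0], [0, 0, 0], 0], [[0, 0, 0], [0, 0, 0], 0], [[0, 0, 0], [0, 0, 0], 0]]}}

```text
clock: 16.23
eef_pos: [0.4807, -0.0589, 0.085]
tool_rot: [0.609, 0.794, 0.0, 0.001]
ft_force: [-6.3, 0.6, 18.8]
grip_width: 0.0211
grasp_force: 62.1
```

```bash
python3 w.py w9.png turnbutton seat_tool
python3 - <<'E'
from h import *
w=dict(np.load('w.npz'));t=np.radians(15.1);x=np.array([np.cos(t),np.sin(t)]);y=np.array([-np.sin(t),np.cos(t)]);r=np.array([.4812,-.0597])
print(proj(w,[np.r_[r+.001*(a*x+b*y),.077] for a,b in((-5,39),(5,39),(5,65),(-5,65))]).round(1).tolist())
print('tool top pred',proj(w,[np.r_[r+.011*(a*x+b*y),.116] for a,b in((-1,-1),(1,-1),(1,1),(-1,1))]).round(1).tolist())
E
```

```text
16.2333 [ 0.4807 -0.0589  0.085 ] [-0.122  0.327 -0.284  0.958 -0.     1.187] [-0.2593  0.9658 -0.001 ] [-6.3  0.6 18.8]
turnbutton 0.82 [310. 143. 334. 241.] [321.7, 191.5]
seat_tool 0.73 [281. 250. 362. 398.] [322.1, 323.4]
[[309.4, 215.1], [335.6, 215.1], [336.1, 145.1], [308.6, 145.1]]
tool top pred [[288.9, 392.4], [357.0, 392.2], [358.6, 331.0], [287.1, 331.2]]
```

```bash
python3 -c "
from workcell import job_done
print(job_done())"
```

```text
the job is handed in; nothing more can be done
None
```

I closed the turnbutton, then seated the brass tool and handed in the job with the arm still gripping it and pressing it home at about 19 N (clock about 16 s); I have no verdict back, and I didn't re-check the loupe, yo-yo and pods, though the arm never worked near them.

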